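# Dock the vacuum casting base and hold a flask down on its seal

### The job

Get the vacuum casting base ready for a pour. Push the loose base along the counter, without lifting it, until it is fully home in its dock with its rear face against the manifold; then stand the smaller flask, the one with the collar, upright in the base's spring ring and press it straight down until its foot is flat on the rubber pad. Finish while still holding it pressed down with the gripper so the pump can draw, and leave the bigger flask standing where it is.

Things in the scene. Friction and masses are not known exactly. Their poses are not given: they have to be found in the camera images.
- manifold: Vacuum manifold fixed to the counter: grey block 56 (x) x 136 (y) x 44 mm high, a round gauge on top (to 103 mm high, at x 34, y 36 mm) and a copper pipe behind. Origin: foot of the middle of its flat front face; x points into the block, away from the robot (turned up to 0.14 rad), z up. The base docks against this front face
- dock_face (a point): Middle of the manifold's port, on its front face 10 mm above the counter; axes as the manifold's. The port is a socket 20 mm wide and high, 26 mm deep. Beside it two steel guide strips, 18 mm high, inner faces 61.5 mm left and right of the middle, reach 30 mm forward of the face and then flare to a mouth 143 mm wide, 62 mm forward
- vac_base: Loose vacuum base, 0.9 kg: aluminium plate 116 x 116 mm, its flat sides 2 to 18 mm above the counter, a drum (100 mm diameter, top at 26 mm), a rubber pad and a spring ring on three bolts (heads at 61.5 mm). Origin: centre of its underside; x towards the dock. Starts 70 to 105 mm short of home, up to 12 mm aside, 0.13 rad askew; docked, it is 58 mm in front of the manifold's origin, axes alike
- rear_face (a point): Middle of the base's flat rear side, 58 mm from the base's origin along its x, 10 mm up; meets dock_face when docked. From here a brass nozzle, 12 mm in diameter, sticks out 13 mm and enters the port. Axes as the base's
- pad (a point): Centre of the top of the base's round rubber pad (58 mm diameter), 29 mm above the counter, below the spring ring; axes as the base's
- ring (a joint): Travel of the spring ring, m: 0 up, grows pressed down, stop 0.0135. Steel, 94 mm outer, 53 mm inner diameter, 6 mm thick, centred over the pad, top 57 mm above the counter at rest. 6 N starts it, 0.8 N more per mm. The flask's foot passes through and its collar rests on the ring; the foot is then 12 mm above the pad, and meets the pad at about 0.012 (some 13 N on the flask)
- flask: Smaller casting flask, loose, upright, about 0.3 kg: steel cylinder 50 mm in diameter, 90 mm high, white plaster in its top with a small grey funnel. A collar 66 mm in diameter, 5 mm thick, has its underside 16 mm above the foot; the lowest 5 mm taper to 43 mm diameter. Origin: centre of its underside, z up. Its place and the bigger flask's are swapped at random
- big_flask: Bigger casting flask, loose, upright, 0.7 kg: steel cylinder 64 mm in diameter, 112 mm high, no collar; not used, stays where it stands. Origin: centre of its underside, z up

How it is judged:
On the way, in this order (a step that is already met when the one before it is completed fails the run):
1. the base is pushed fully home in the dock, its rear side against the manifold, while the flask is not yet in it (distance between rear_face and dock_face below 0.005 m and angle between the x axis of vac_base and the x axis of manifold, either way round below 0.06 rad and distance between flask and pad above 0.1 m), for 0.2 s.
2. the flask stands in the spring ring and is pressed down onto the pad (value of joint ring above 0.0105 m and horizontal distance between flask and pad below 0.004 m and z of flask in the frame of pad below 0.0015 m and angle between flask's own z axis and vertical below 0.06 rad), for 0.5 s.
At the end, for the whole second after the job is handed in: Base home in the dock (rear_face within 6 mm of dock_face, within 0.06 rad); flask upright (0.06 rad) in the ring, within 4 mm of the pad centre, foot within 1.5 mm of the pad, ring down over 10.5 mm; fingers still on the flask with over 3 N, all at rest; bigger flask within 30 mm of its start (all of step 2 and distance between rear_face and dock_face below 0.006 m and angle between the x axis of vac_base and the x axis of manifold, either way round below 0.06 rad and contact force between the fingers and flask above 3 N and linear speed of flask below 0.02 m/s and distance of big_flask from where it was at the start of the episode below 0.03 m); the arm keeps its last pose, push and grip.
It fails at once if the base is lifted or tipped off the counter (height (world z) of vac_base above 0.015 m or angle between vac_base's own z axis and vertical above 0.2 rad).
It fails at once if the bigger flask is shifted by more than 30 mm or knocked over (distance of big_flask from where it was at the start of the episode above 0.03 m or angle between big_flask's own z axis and vertical above 0.3 rad).
It also fails if it takes over 58 s, if anything falls off the work surface, if the arm or the gripper's body presses on something with over 40 N, if the wrist force passes 120 N, or if a joint passes its speed limit or range.

### The arm

A 7-joint arm with a two-finger parallel gripper is mounted at the origin on a cart in front of the work surface, level with it; the furniture and walls round the work are solid. World frame = base frame: x ahead of the robot, y to its left, z up, the work surface at z = 0. Lengths are in m, angles in rad, forces in N, time in s.
With the tool pointing down it reaches from about 0.425 to 0.925 m from the base axis. Payload 6.8 kg.
Tool frame: the origin (TCP) lies on the centre line of the jaws, within the pads' length; the fingertips stand 11 mm ahead of it and the grasp point (between the pads) lies 8 mm behind it; z points along the fingers, y is the direction in which the jaws open and shut (so a half turn about z gives the same grasp; the last joint's range is limited). The gripper opens to 85 mm and grips with 20 to 120 N. Pads are 22 mm wide; open, the fingers measure 114 mm over their backs; the gripper's body (76 mm by 85 mm) begins 54 mm behind the grasp point. The pads swing forward as they close: fully open they stand 13 mm farther back than shut.
Start: joints at [1.241, 0.477, 0.022, 1.555, -0.011, 1.109, -0.083], TCP at [0.148, -0.658, 0.216] pointing down, gripper open.
Joint ranges: [-2.96, 2.96], [-0.34, 2.1], [-1.41, 1.46], [0.24, 2.44], [-1.37, 4.51], [0.17, 1.92], [-2.96, 2.96]. Speed limits (rad/s): [2.39, 2.39, 3.14, 3.14, 3.14, 3.14, 3.14].

### API

Orientations are given as a rotation vector (axis times angle).
In Python, from bench import r gives the robot as it stands.
- The arm moves only by the tool send_rows, never from a script. Its argument "deltas" is a list of rows, each a list of 7 numbers: the opening, from 0 (shut) to 1 (fully open), then the shift along the tool's x, y, z as a fraction of full scale, then the turn, a rotation vector about the tool's x, y, z as a fraction of full scale. In form: [[hand, x, y, z, ax, ay, az], ...]. A call has 1 to 20 rows; each row is the pose to reach, as a shift and turn from the pose commanded when the call began, along the tool's axes at that moment, turning the shorter way round; what a row does not reach only later rows make up. Full scale, the value 1, is 150 mm for a shift and 180 degrees for a turn. A row lasts 1/12 s, in which the tool goes at most 41.7 mm and 7.16 degrees, less where a joint would pass 70% of its speed; a pose out of reach is approached as far as the arm can. A call with a number of a shift or a turn outside -1 to 1 is refused whole. A call with a gripper value outside its range is refused whole. The fingers move at their own pace and stop on an object; "squeeze" is the grip in N (left out, the last holds). Time passes only in rows, so rows that repeat a pose let the fingers close. It gives the time, the measured TCP pose, the force and the opening at its end, in the units of the state.
- r.get_obs(): the state, without advancing time (a new reading comes with each control period).
- r.grab_frame(name): name is "scene" or "side" or "wrist"; returns a dict with "pixels" (480x640x3 uint8, red, green, blue), "camera_matrix" (3x3 intrinsics, pixels), "rvec" (rotation vector, rad) and "tvec" (3), from world to camera coordinates, as OpenCV has them. Camera axes: x right, y down, z forward; pixel columns grow to the right and rows downward; lengths in m; the calibration is good to about 2 mm. A picture is of the moment at which its call begins. There is no depth.
- r.hand_in(): hands the job in, once; it reports no verdict.
The state is a dict: "clock": time; "joints": joint angles; "qvel": joint speeds; "tau": joint torques, N m; "tcp_pos": TCP position; "orientation": TCP orientation; "contact_force": force on the tool from outside, world axes, zero at the start; "moment": the same for the moment, N m; "grip_width": finger opening in m.
Only numpy, scipy, OpenCV 4.12 (cv2) and the standard library are available. Lean on these libraries where they do the work, as an engineer would, in place of code of your own. Each camera call takes 0.05 s, during which the arm holds its last target. There are 200 camera calls.

## Working session

There is one attempt and no reset: what is moved stays moved. The work goes in short steps, Python scripts to look and compute and a tool call to move; the robot and the scene stay as the last step left them, time stands still between calls to the robot, and variables do not carry over. Pictures are saved under pics/ and viewed, about 8 in all and at most 12, crops included, and the job is handed in when it is done.

Besides the shell and the picture viewer there is one more tool, called after "Emit:" as name(argument=value, ...), one argument or row to a line, values as JSON. send_rows: Moves the arm, as the interface text tells. Shift numbers are shares of 150 mm and turn numbers shares of 180 degrees, none past 1 either way. Its arguments: {"type":"object","properties":{"deltas":{"type":"array","items":{"type":"array","items":{"type":"number"}}},"squeeze":{"type":"number"}},"required":["deltas"]}

```bash
mkdir -p pics; ls
cat > h.py <<'E'
import numpy as np, cv2
from bench import r
def cam(n):
    f=r.grab_frame(n); return f
def P(f):
    R=cv2.Rodrigues(np.array(f["rvec"],float))[0]; return np.array(f["camera_matrix"],float),R,np.array(f["tvec"],float).ravel()
def proj(f,X):
    K,R,t=P(f); return cv2.projectPoints(np.atleast_2d(np.array(X,float)),R,t,K,None)[0][:,0]
def onz(f,uv,z):
    K,R,t=P(f); o=-R.T@t; d=R.T@np.linalg.inv(K)@np.array([uv[0],uv[1],1.]); return o+d*(z-o[2])/d[2]
def save(f,n): cv2.imwrite(n,cv2.cvtColor(np.asarray(f["pixels"]),cv2.COLOR_RGB2BGR))
E
python3 - <<'E'
from h import *
import pickle
o=r.get_obs(); print(o)
fs={n:cam(n) for n in("scene","side")}
pickle.dump(fs,open("f0.pkl","wb"))
for n,f in fs.items():
    save(f,f"pics/{n}0.png"); K,R,t=P(f); print(n,(-R.T@t).round(3),K[0,0],R[2].round(2))
E
```

```text
pics
{'clock': 0.0, 'joints': array([ 1.24091287,  0.47778448,  0.02234067,  1.55642843, -0.01147644,
        1.10927498, -0.08311554]), 'qvel': array([-1.64515113e-03,  6.57291083e-04, -4.46368300e-04,  2.65200915e-05,
        2.09257623e-03,  1.23312534e-03,  2.95416492e-05]), 'tau': array([-7.22855602e-04, -5.96454406e+01,  1.60778582e+00, -2.81197000e+01,
        1.24153990e-02,  9.40399943e-03, -2.56235012e-06]), 'tcp_pos': array([ 0.14832584, -0.65788895,  0.21514594]), 'orientation': array([-3.12057140e+00, -3.47496239e-01,  5.42869912e-04]), 'contact_force': array([-0.12132319,  0.09831508,  0.1840609 ]), 'moment': array([ 0.02835696, -0.01792208,  0.0373258 ]), 'grip_width': 0.08555560358950993}
scene [-0.166  0.541  0.517] 517.8069461095574 [ 0.74 -0.49 -0.46]
side [0.154 0.987 0.59 ] 516.5587365365598 [ 0.34 -0.82 -0.47]
```

View pics/scene0.png

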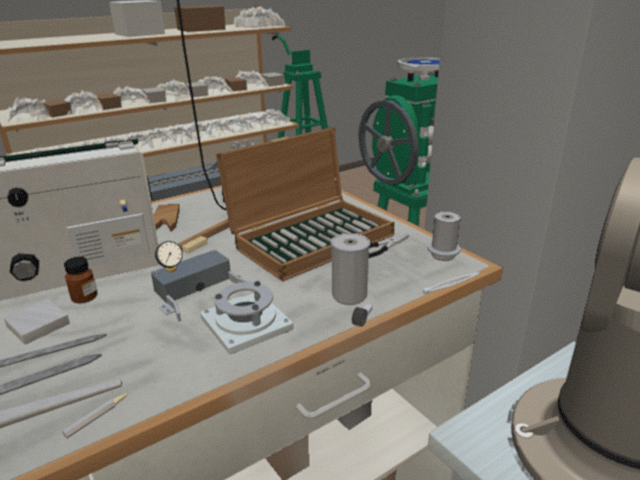

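View pics/side0.png

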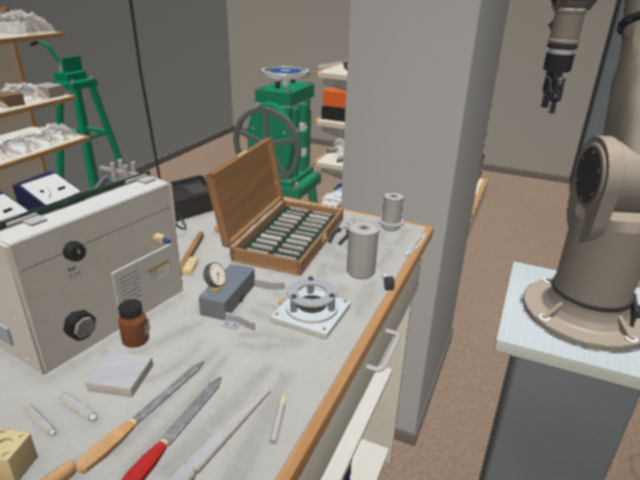

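The scene view shows the base at (246,315), the manifold at (190,275), the big flask at (350,270) and the collared flask at (446,237). In the side view they are at (311,307), (227,290), (362,250) and (393,210). I'll make enlarged crops next so I can pick features.

Run:
```python
from h import *
import pickle
fs=pickle.load(open("f0.pkl","rb"))
f,g=fs["scene"],fs["side"]
print("base",onz(f,(246,315),.026),onz(g,(311,310),.026)); print("flask",onz(f,(446,257),0),onz(g,(393,226),0)); print("big",onz(f,(350,297),0),onz(g,(362,272),0)); print("man",onz(f,(190,262),.044),onz(g,(228,280),.044))
def crop(f,x,y,w,h,s):
    im=cv2.cvtColor(np.asarray(f["pixels"]),cv2.COLOR_RGB2BGR)[y:y+h,x:x+w]
    im=cv2.resize(im,None,fx=s,fy=s,interpolation=cv2.INTER_CUBIC)
    for i in range(0,w,20): cv2.putText(im,str(x+i),(int(i*s),8),0,.3,(0,0,255)); cv2.line(im,(int(i*s),10),(int(i*s),14),(0,0,255))
    for j in range(0,h,20): cv2.putText(im,str(y+j),(0,int(j*s)+3),0,.3,(0,0,255))
    return im
a=crop(f,140,230,160,125,5); cv2.imwrite("pics/a.png",a[:600,:800])
b=crop(g,190,250,170,90,4.7); cv2.imwrite("pics/b.png",b[:600,:800])
```

```text
base [0.47983895 0.24398785 0.026     ] [0.47676965 0.26043351 0.026     ]
flask [ 0.45585323 -0.2027171   0.        ] [ 0.45546253 -0.20923493  0.        ]
big [0.45350083 0.04839042 0.        ] [0.45013087 0.04695643 0.        ]
man [0.67150236 0.2601099  0.044     ] [0.65581231 0.26279229 0.044     ]
```

View pics/a.png

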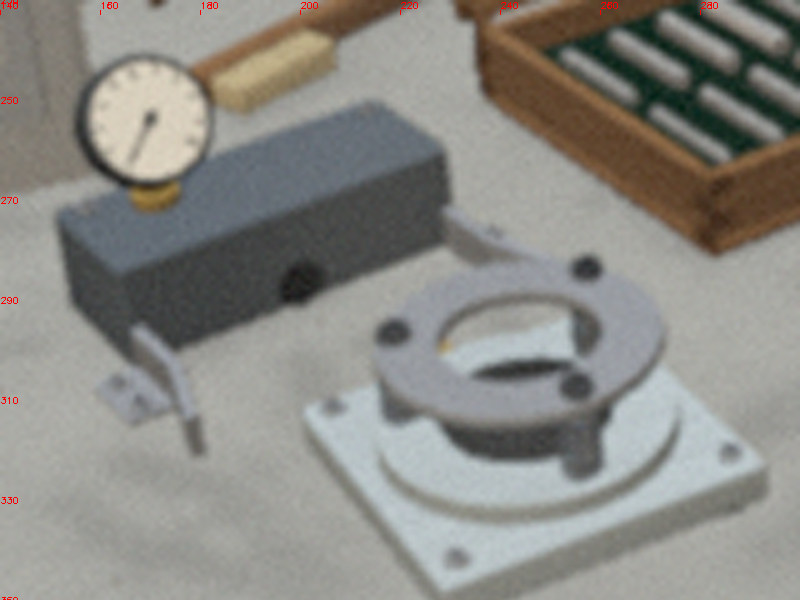

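View pics/b.png

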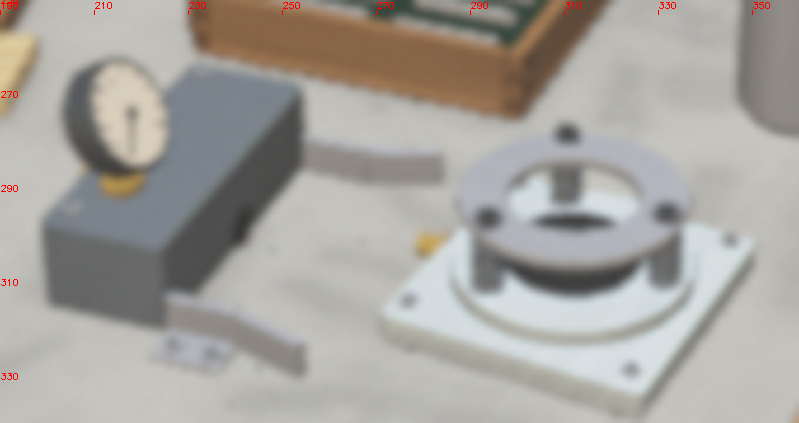

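In crop a (scene view), the manifold's top front corners are at (164.4,284.6) and (229,260.4), the plate corners at (201,311.6), (228,348.4) and (293.4,322.6), and the ring centre at about (244,298). Crop b (side view) shows the same features at (225.1,302.8), (254.3,268.7), (271.3,317), (326.2,335), (350.6,301) and (312,292.6).

Run:
```python
from h import *
import pickle
from scipy.optimize import least_squares
fs=pickle.load(open("f0.pkl","rb"));f,g=fs["scene"],fs["side"]
def W(p,L):
    c,s=np.cos(p[2]),np.sin(p[2]); L=np.array(L,float)
    return np.c_[p[0]+c*L[:,0]-s*L[:,1],p[1]+s*L[:,0]+c*L[:,1],L[:,2]]
def fit(L1,u1,L2,u2,p0,n):
    F=lambda p:np.r_[proj(f,W(p,L1))-u1,proj(g,W(p,L2))-u2].ravel()
    s=least_squares(F,p0,loss='soft_l1'); print(n,s.x.round(4));print(F(s.x).reshape(-1,2).round(1).tolist())
    for L,u,h in((L1,u1,f),(L2,u2,g)):
        q=least_squares(lambda p:(proj(h,W(p,L))-u).ravel(),p0);print(' single',q.x.round(4))
    return s.x
fl,fr,rr,rl=[0,.068,.044],[0,-.068,.044],[.056,-.068,.044],[.056,.068,.044]
m=fit([fl,fr,rr,rl,[0,0,.01]],np.array([(164.4,284.6),(229,260.4),(215,250),(151.4,273),(200.4,286.8)]),[fl,fr,rr,rl],np.array([(225.1,302.8),(254.3,268.7),(232.6,264.5),(199.6,297.2)]),[.62,.26,0],"man")
a,b,c=[.058,.058,.018],[-.058,.058,.018],[-.058,-.058,.018]
ring=[0,0,.057]
B=fit([a,b,c,ring],np.array([(201,311.6),(228,348.4),(293.4,322.6),(244,298)]),[a,b,c,ring],np.array([(271.3,317),(326.2,335.1),(350.6,301),(312.1,292.6)]),[.48,.25,0],"base")
c,s=np.cos(m[2]),np.sin(m[2]);d=B[:2]-m[:2];print("base in man frame",c*d[0]+s*d[1],-s*d[0]+c*d[1],B[2]-m[2])
# flask rough
print("flask top z.09",onz(f,(447,217),.09),onz(g,(394,197),.09)," big top",onz(f,(350,241),.112),onz(g,(363,229),.112))
```

```text
man [0.6252 0.2627 0.1057]
[[-0.5, 1.3], [1.5, -0.2], [0.1, -0.0], [-1.4, 0.7], [0.3, 1.6], [0.3, -0.4], [1.4, -1.7], [-1.6, -2.3], [-1.4, -0.6]]
 single [0.628  0.2615 0.1074]
 single [0.6225 0.2659 0.1028]
base [ 0.4832  0.2433 -0.0324]
[[-1.5, 0.8], [-0.0, 0.7], [0.5, 1.0], [-0.1, 0.1], [-1.5, -1.5], [0.1, -1.6], [0.8, -0.4], [-0.1, -1.9]]
 single [ 0.4845  0.242  -0.0414]
 single [ 0.4814  0.247  -0.019 ]
base in man frame -0.14323348065016941 -0.004328611379315103 -0.1380702505834327
flask top z.09 [ 0.45996468 -0.19726459  0.09      ] [ 0.45520737 -0.18855985  0.09      ]  big top [0.45722801 0.04750224 0.112     ] [0.45066816 0.0602911  0.112     ]
```

Run:
```python
from h import *
import pickle
fs=pickle.load(open("f0.pkl","rb"));f,g=fs["scene"],fs["side"]
im={k:cv2.GaussianBlur(cv2.cvtColor(np.asarray(v["pixels"]),cv2.COLOR_RGB2GRAY),(0,0),2).astype(float) for k,v in fs.items()}
for k,rows,lo,hi in(("side",(20,120,250,350),330,540),("scene",(20,100,200,300,380),430,640)):
    for y in rows:
        d=np.gradient(im[k][y]); i=np.argsort(-abs(d[lo:hi]))[:]
        pk=[lo+j for j in range(1,hi-lo-1) if abs(d[lo+j])>1 and abs(d[lo+j])>=max(abs(d[lo+j-1]),abs(d[lo+j+1]))]
        print(k,y,[(p,round(d[p],1)) for p in pk])
# vertical-edge test: for grid (x,y) project z=0,.6 in both
for x,y in((.3,-.3),(.35,-.3),(.4,-.3),(.45,-.3),(.35,-.35),(.3,-.35),(.3,-.4),(.25,-.3)):
    print(x,y,proj(g,[[x,y,-.3],[x,y,0],[x,y,.3]]).round(0).tolist(),proj(f,[[x,y,0],[x,y,.3]]).round(0).tolist())
print("ctr corner side",onz(g,(434,228),0),"scene",onz(f,(499,268),0))
```

```text
side 20 [(349, np.float64(3.0)), (350, np.float64(3.0)), (477, np.float64(-6.0)), (505, np.float64(4.5)), (506, np.float64(4.5))]
side 120 [(332, np.float64(-3.5)), (333, np.float64(-3.5)), (335, np.float64(-4.0)), (338, np.float64(-3.0)), (345, np.float64(8.0)), (462, np.float64(-6.0)), (488, np.float64(4.5)), (489, np.float64(4.5))]
side 250 [(347, np.float64(-11.0)), (352, np.float64(2.5)), (353, np.float64(2.5)), (354, np.float64(2.5)), (367, np.float64(-2.0)), (368, np.float64(-2.0)), (371, np.float64(-3.0)), (377, np.float64(13.0)), (393, np.float64(1.5)), (394, np.float64(1.5)), (405, np.float64(1.5)), (412, np.float64(-5.0)), (413, np.float64(-5.0)), (414, np.float64(-5.0)), (419, np.float64(-9.0)), (425, np.float64(6.0)), (442, np.float64(-6.0)), (443, np.float64(-6.0)), (465, np.float64(7.0))]
side 350 [(350, np.float64(-5.0)), (351, np.float64(-5.0)), (352, np.float64(-5.0)), (363, np.float64(-9.0)), (369, np.float64(4.0)), (377, np.float64(-1.5)), (378, np.float64(-1.5)), (386, np.float64(10.5)), (393, np.float64(-3.0)), (404, np.float64(-6.0)), (427, np.float64(-6.0)), (
[... 1304 characters left out ...]
09.0]] [[520.0, 264.0], [549.0, 113.0]]
0.4 -0.3 [[410.0, 308.0], [422.0, 217.0], [437.0, 106.0]] [[499.0, 254.0], [524.0, 108.0]]
0.45 -0.3 [[394.0, 304.0], [404.0, 213.0], [417.0, 104.0]] [[480.0, 245.0], [501.0, 103.0]]
0.35 -0.35 [[431.0, 303.0], [444.0, 214.0], [461.0, 105.0]] [[536.0, 257.0], [566.0, 109.0]]
0.3 -0.35 [[447.0, 307.0], [462.0, 217.0], [481.0, 107.0]] [[558.0, 266.0], [593.0, 114.0]]
0.3 -0.4 [[450.0, 299.0], [466.0, 210.0], [484.0, 103.0]] [[573.0, 259.0], [609.0, 109.0]]
0.25 -0.3 [[461.0, 321.0], [478.0, 228.0], [500.0, 114.0]] [[567.0, 285.0], [605.0, 124.0]]
ctr corner side [ 3.55401314e-01 -2.46387233e-01 -1.11022302e-16] scene [ 0.36370827 -0.25244461  0.        ]
```

Add to h.py:
```python
from scipy.spatial.transform import Rotation as Ro
def rel(pos,yaw=None):
    "fractions to reach world pos (tool down, x at yaw) from the measured pose"
    o=r.get_obs(); R=Ro.from_rotvec(o["orientation"]); d=R.inv().apply(np.array(pos)-o["tcp_pos"])/.15
    t=np.zeros(3)
    if yaw is not None: t=(R.inv()*Ro.from_euler('z',yaw)*Ro.from_euler('x',np.pi)).as_rotvec()/np.pi
    x=R.as_matrix()[:,0]
    print("rel",d.round(3),t.round(4),"| tcp",o["tcp_pos"].round(4),"yaw",np.arctan2(x[1],x[0]).round(4),"F",o["contact_force"].round(1),"w",round(o["grip_width"],4),"t",o["clock"])
```

```text
(no output)
```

Emit:
send_rows(
  deltas=[
    [1,0,-0.25,0,0,0,0.037],
    [1,0,-0.5,0,0,0,0.037],
    [1,0,-0.75,0,0,0,0.037],
    [1,0,-1,0,0,0,0.037],
    [1,0,-1,0,0,0,0.037],
  ],
)

```text
clock: 0.52
tcp_pos: [0.1129, -0.5041, 0.2142]
orientation: [-3.129, -0.165, 0.003]
contact_force: [0.0, -0.4, -1.5]
grip_width: 0.0855
```

Emit:
send_rows(
  deltas=[
    [1,0,-0.25,0,0,0,0],
    [1,0,-0.5,0,0,0,0],
    [1,0,-0.75,0,0,0,0],
    [1,0,-1,0,0,0,0],
    [1,0,-1,0,0,0,0],
  ],
)

```text
clock: 0.93
tcp_pos: [0.0979, -0.3561, 0.2147]
orientation: [-3.132, -0.167, 0.003]
contact_force: [-0.2, 0.9, -0.7]
grip_width: 0.0854
```

Emit:
send_rows(
  deltas=[
    [1,0.17,-0.17,0,0,0,0],
    [1,0.35,-0.33,0,0,0,0],
    [1,0.52,-0.5,0,0,0,0],
    [1,0.7,-0.67,0,0,0,0],
    [1,0.85,-0.83,0,0,0,0],
    [1,1,-1,0,0,0,0],
    [1,1,-1,0,0,0,0],
  ],
)

```text
clock: 1.52
tcp_pos: [0.2361, -0.1945, 0.2165]
orientation: [3.136, 0.177, 0.002]
contact_force: [0.3, -0.1, 0.6]
grip_width: 0.0856
```

Emit:
send_rows(
  deltas=[
    [1,0.16,-0.22,0,0,0,0],
    [1,0.33,-0.45,0,0,0,0],
    [1,0.5,-0.67,0,0,0,0],
    [1,0.66,-0.9,0,0,0,0],
    [1,0.66,-0.9,0,0,0,0],
  ],
)

```text
clock: 1.93
tcp_pos: [0.3211, -0.0479, 0.2172]
orientation: [-3.135, -0.179, -0.006]
contact_force: [1.5, 0.5, 0.4]
grip_width: 0.0856
```

Emit:
send_rows(
  deltas=[
    [1,0.1,-0.25,0,0,0,0],
    [1,0.2,-0.5,0,0,0,0],
    [1,0.25,-0.75,0,0,0,0],
    [1,0.3,-1,0,0,0,0],
    [1,0.3,-1,0,0,0,0],
  ],
)

```text
clock: 2.35
tcp_pos: [0.3474, 0.1073, 0.2172]
orientation: [-3.133, -0.178, -0.005]
contact_force: [0.1, -0.2, 0.6]
grip_width: 0.0855
```

Run:
```python
from h import *
# pre-push spot: base front face centre, fingers 30 mm short of it
rel([.40-.0,.245,.215],.1057)
b=np.array([.4832,.2433]);u=np.array([np.cos(.1057),np.sin(.1057)])
print(b-u*(.058+.008+.03))
f=cam("wrist"); save(f,"pics/w1.png"); K,R,t=P(f); print((-R.T@t).round(3),R[2].round(2),proj(f,[[.4832,.2433,.057],[.4505,.05,.112]]))
```

```text
rel [ 0.452 -0.873  0.02 ] [-0.0012 -0.001   0.0025] | tcp [0.3474 0.1073 0.2172] yaw 0.1134 F [ 0.1 -0.2  0.6] w 0.0855 t 2.35
[0.38773578 0.23317168]
[0.419 0.115 0.375] [-0.28 -0.03 -0.96] [[171.73655317  36.68116059]
 [413.32339023 100.56294111]]
```

Emit:
send_rows(
  deltas=[
    [1,0.1,-0.27,0,0,0,0.0025],
    [1,0.2,-0.55,0,0,0,0.0025],
    [1,0.34,-0.82,0,0,0,0.0025],
    [1,0.34,-0.82,0,0,0,0.0025],
    [1,0.34,-0.82,0,0,0,0.0025],
  ],
)

```text
clock: 2.82
tcp_pos: [0.3845, 0.2305, 0.2158]
orientation: [-3.134, -0.159, 0.003]
contact_force: [-0.1, 0.3, 0.8]
grip_width: 0.0852
```

Run:
```python
from h import *
rel([.385,.235,.04],.1057)
f=cam("wrist"); save(f,"pics/w2.png"); import pickle; pickle.dump(f,open("w2.pkl","wb"))
```

```text
rel [ 0.008 -0.026  1.172] [-0.001   0.0006 -0.0014] | tcp [0.3845 0.2305 0.2158] yaw 0.1012 F [-0.1  0.3  0.8] w 0.0852 t 2.8167
```

View pics/w2.png

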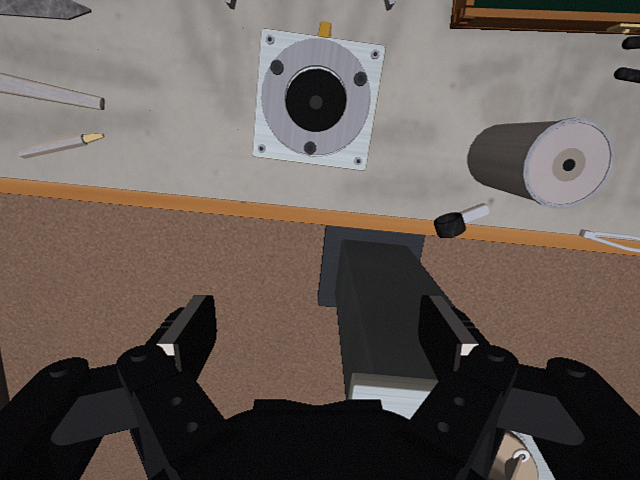

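The wrist view is sharp. The plate corners are at (264,29), (386,45), (369,170) and (254,155), the ring hole is centred at (316,98), the guide tips show near (231,3) and (390,3), and the counter's edge lies just in front of the base. I'll refit the base from this and work out where the fingertips are.

Run:
```python
from h import *
import pickle
from scipy.optimize import least_squares
f=pickle.load(open("w2.pkl","rb"))
def W(p,L):
    c,s=np.cos(p[2]),np.sin(p[2]); L=np.array(L,float)
    return np.c_[p[0]+c*L[:,0]-s*L[:,1],p[1]+s*L[:,0]+c*L[:,1],L[:,2]]
L=[[.058,.058,.018],[.058,-.058,.018],[-.058,-.058,.018],[-.058,.058,.018]]
u=np.array([(264,29),(386,45),(369,169),(254,155.)])
F=lambda p:(proj(f,W(p,L))-u).ravel()
s=least_squares(F,[.48,.24,0]);print(s.x.round(4),F(s.x).round(1))
print("ring",onz(f,(316,98),.054),"edge",onz(f,(200,195),0),onz(f,(400,222),0),"guides",onz(f,(231,5),.018),onz(f,(390,5),.018), "big",onz(f,(567,162),.112))
o=r.get_obs();R=Ro.from_rotvec(o["orientation"])
for z in(.011,.005,-.002,-.008):
    print(z,proj(f,o["tcp_pos"]+R.apply([[.011,.0427,z],[.011,-.0427,z],[-.011,.0427,z],[-.011,-.0427,z],[.011,.0427,z-.03]])).round(0).tolist())
```

```text
[ 0.4854  0.2398 -0.016 ] [-1.6 -1.6  2.1 -1.1 -0.8  1.5  0.3  2. ]
ring [0.48628097 0.2418684  0.054     ] edge [0.38036522 0.35890833 0.        ] [0.37235022 0.13666803 0.        ] guides [0.55926872 0.32594529 0.018     ] [0.5734177  0.18416133 0.018     ] big [0.45555909 0.05133539 0.112     ]
0.011 [[403.0, 259.0], [239.0, 259.0], [400.0, 297.0], [242.0, 297.0], [419.0, 283.0]]
0.005 [[406.0, 263.0], [237.0, 263.0], [402.0, 303.0], [239.0, 302.0], [423.0, 289.0]]
-0.002 [[409.0, 268.0], [233.0, 268.0], [406.0, 309.0], [236.0, 309.0], [428.0, 296.0]]
-0.008 [[412.0, 273.0], [230.0, 273.0], [409.0, 315.0], [233.0, 315.0], [433.0, 303.0]]
```

Emit:
send_rows(
  deltas=[
    [1,0.1,0,0.25,0,0,0.0],
    [1,0.1,0,0.5,0,0,0],
    [1,0.1,0,0.75,0,0,0],
    [1,0.1,0,1,0,0,0],
    [1,0.1,0,1,0,0,0],
    [1,0.1,0,1,0,0,0],
  ],
)

```text
clock: 3.37
tcp_pos: [0.3979, 0.2269, 0.0655]
orientation: [3.135, 0.151, -0.006]
contact_force: [0.1, 1.3, -0.3]
grip_width: 0.0853
```

Emit:
send_rows(
  deltas=[
    [1,0,0,0.13,0,0,0.0],
    [1,0,0,0.26,0,0,0],
    [1,0,0,0.3,0,0,0],
    [1,0,0,0.3,0,0,0],
  ],
)

```text
clock: 3.7
tcp_pos: [0.3997, 0.229, 0.0222]
orientation: [3.137, 0.152, 0.002]
contact_force: [-1.2, -0.4, 0.2]
grip_width: 0.0853
```

Run:
```python
from h import *
rel([.40,.232,.02],.1057)
f=cam("side"); save(f,"pics/s2full.png"); 
im=cv2.cvtColor(np.asarray(f["pixels"]),cv2.COLOR_RGB2BGR)[230:350,240:400]; cv2.imwrite("pics/s2.png",cv2.resize(im,None,fx=5,fy=5,interpolation=cv2.INTER_CUBIC))
o=r.get_obs();R=Ro.from_rotvec(o["orientation"])
print((proj(f,o["tcp_pos"]+R.apply([[0,-.05,0],[0,-.05,.011],[0,.05,.011]]))-[240,230])*5)
```

```text
rel [ 0.004 -0.02   0.015] [ 0.0002 -0.0004 -0.0029] | tcp [0.3997 0.229  0.0222] yaw 0.0966 F [-1.2 -0.4  0.2] w 0.0853 t 3.7
[[540.39997579 493.17650133]
 [538.79469965 517.81170837]
 [606.90396824 368.35487194]]
```

View pics/s2.png

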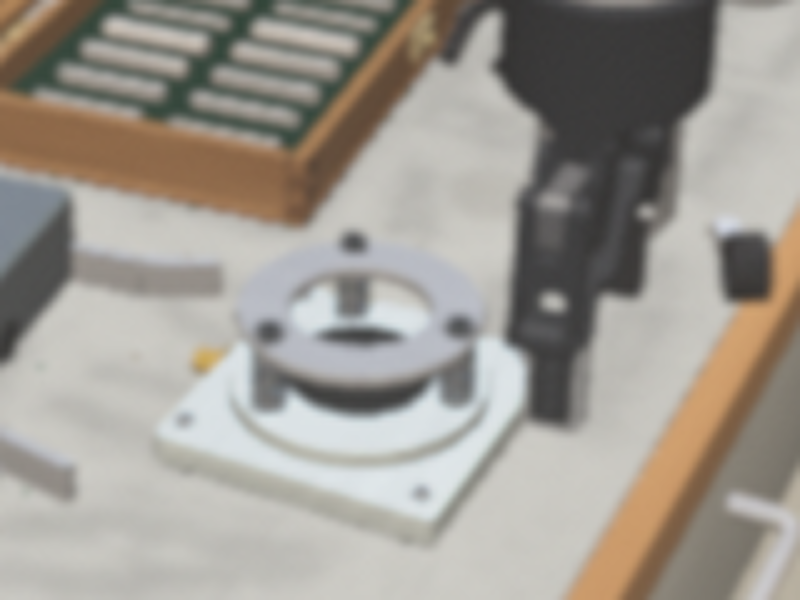

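The near fingertip is at (555,425) in this crop, well above where I'd expect it from the TCP. The open tips seem to sit higher than nominal, so I'll lower carefully and watch the force.

Emit:
send_rows(
  deltas=[
    [1,0,0,0.02,0,0,0],
    [1,0,0,0.04,0,0,0],
    [1,0,0,0.06,0,0,0],
    [1,0,0,0.07,0,0,0],
    [1,0,0,0.07,0,0,0],
  ],
)

```text
clock: 4.17
tcp_pos: [0.3988, 0.2296, 0.0105]
orientation: [3.138, 0.153, -0.0]
contact_force: [0.6, -0.5, -0.3]
grip_width: 0.0853
```

Run:
```python
from h import *
rel([.40,.232,.02],.1057)
f=cam("scene"); g=cam("side"); w=cam("wrist")
o=r.get_obs();R=Ro.from_rotvec(o["orientation"])
def crop(f,x,y,w,h,s): return cv2.resize(cv2.cvtColor(np.asarray(f["pixels"]),cv2.COLOR_RGB2BGR)[y:y+h,x:x+w],None,fx=s,fy=s,interpolation=cv2.INTER_CUBIC)
q=o["tcp_pos"]+R.apply([[0,0,0],[0,-.05,0],[0,.05,0]])
a=crop(f,220,240,130,120,3); b=crop(g,270,240,130,120,3)
for im,c,off in((a,f,(220,240)),(b,g,(270,240))):
    for p in (proj(c,q)-off)*3: cv2.circle(im,tuple(int(v) for v in p),3,(0,0,255),-1)
wi=cv2.cvtColor(np.asarray(w["pixels"]),cv2.COLOR_RGB2BGR)
for p in proj(w,q): cv2.circle(wi,tuple(int(v) for v in p),3,(0,0,255),-1)
wi=cv2.resize(wi[240:],(780,292)); cv2.imwrite("pics/c3.png",np.vstack([wi[:240],np.hstack([a,b])[:,:780]]))
```

```text
rel [ 0.009 -0.015 -0.063] [ 0.0001  0.0001 -0.0025] | tcp [0.3988 0.2296 0.0105] yaw 0.0978 F [ 0.6 -0.5 -0.3] w 0.0853 t 4.1667
```

View pics/c3.png

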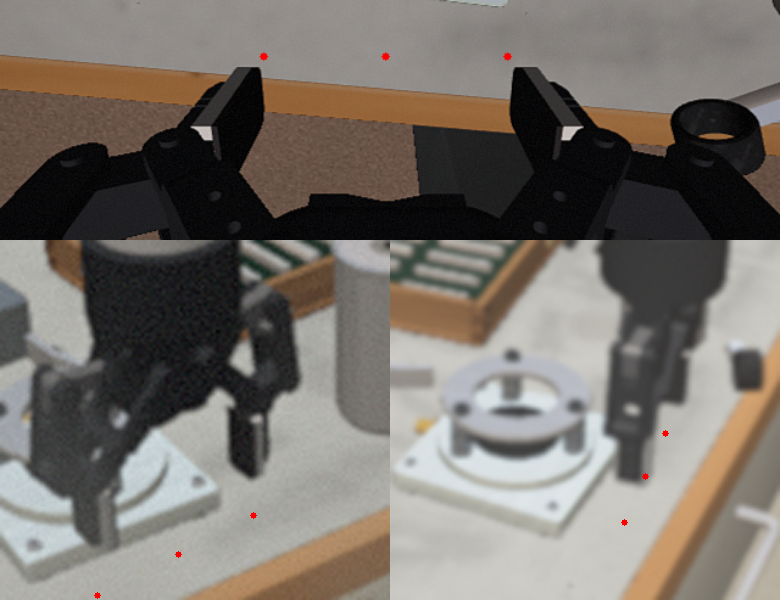

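Run:
```python
from h import *
import pickle
fs=pickle.load(open("f0.pkl","rb"));f,g=fs["scene"],fs["side"]
def tri(u,v):
    Ps=[np.c_[K@R,K@t] for K,R,t in(P(f),P(g))]
    X=cv2.triangulatePoints(Ps[0],Ps[1],np.array(u,float),np.array(v,float)).ravel();X=X[:3]/X[3]
    return X
for n,u,v in(("+y tip",(97,545),(632,480)),("-y tip",(248,475),(675,402))):
    X=tri((220+u[0]/3,240+(u[1]-240)/3),(270+(v[0]-390)/3,240+(v[1]-240)/3))
    o=r.get_obs();R=Ro.from_rotvec(o["orientation"]); print(n,X.round(4),"tool",R.inv().apply(X-o["tcp_pos"]).round(4),proj(f,X).round(1),proj(g,X).round(1))
```

```text
+y tip [0.3917 0.2785 0.0428] tool [-0.0024 -0.0492 -0.0322] [[252.3 341.9]] [[350.6 319.8]]
-y tip [0.3971 0.1868 0.0421] tool [-0.0059  0.0426 -0.0315] [[302.6 319. ]] [[364.9 293.5]]
```

Emit:
send_rows(
  deltas=[
    [1,0,0,0.03,0,0,0],
    [1,0,0,0.06,0,0,0],
    [1,0,0,0.08,0,0,0],
    [1,0,0,0.1,0,0,0],
    [1,0,0,0.1,0,0,0],
  ],
)

```text
clock: 4.73
tcp_pos: [0.3985, 0.2295, -0.0051]
orientation: [3.137, 0.154, -0.002]
contact_force: [-0.1, -0.4, 1.5]
grip_width: 0.0856
```

Emit:
send_rows(
  deltas=[
    [1,0,0,0.02,0,0,0],
    [1,0,0,0.04,0,0,0],
    [1,0,0,0.06,0,0,0],
    [1,0,0,0.08,0,0,0],
    [1,0,0,0.08,0,0,0],
  ],
)

```text
clock: 5.15
tcp_pos: [0.3986, 0.2295, -0.017]
orientation: [3.137, 0.153, -0.001]
contact_force: [0.2, -0.7, 1.1]
grip_width: 0.0853
```

Run:
```python
from h import *
rel([.499,.2493,-.02],.1057)
f=cam("scene"); g=cam("side"); w=cam("wrist")
def crop(f,x,y,w,h,s): return cv2.resize(cv2.cvtColor(np.asarray(f["pixels"]),cv2.COLOR_RGB2BGR)[y:y+h,x:x+w],None,fx=s,fy=s,interpolation=cv2.INTER_CUBIC)
a=crop(f,190,250,130,120,3); b=crop(g,270,240,130,120,3)
wi=cv2.resize(cv2.cvtColor(np.asarray(w["pixels"]),cv2.COLOR_RGB2BGR),(320,240)); e=np.zeros((240,780,3),np.uint8); e[:,:320]=wi
cv2.imwrite("pics/c4.png",np.vstack([e,np.hstack([a,b])]))
```

```text
rel [ 0.679 -0.066  0.02 ] [ 0.0001  0.0002 -0.0025] | tcp [ 0.3986  0.2295 -0.017 ] yaw 0.0977 F [ 0.2 -0.7  1.1] w 0.0853 t 5.15
```

View pics/c4.png

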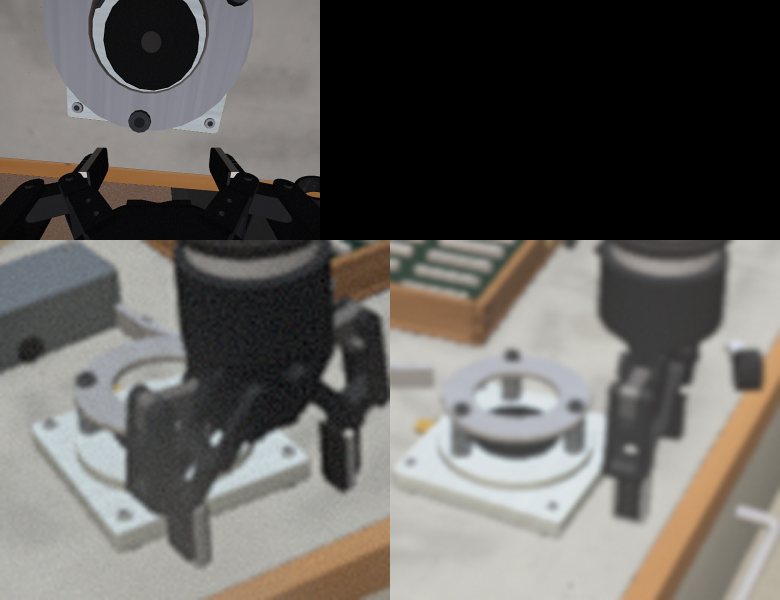

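Emit:
send_rows(
  deltas=[
    [1,0,0,0.02,0,0,-0.0025],
    [1,0.03,0,0.04,0,0,-0.0025],
    [1,0.06,0,0.04,0,0,-0.0025],
    [1,0.1,0,0.04,0,0,-0.0025],
    [1,0.13,0,0.04,0,0,-0.0025],
    [1,0.16,0,0.04,0,0,-0.0025],
    [1,0.2,-0.01,0.04,0,0,-0.0025],
    [1,0.23,-0.01,0.04,0,0,-0.0025],
    [1,0.26,-0.02,0.04,0,0,-0.0025],
    [1,0.3,-0.03,0.04,0,0,-0.0025],
    [1,0.3,-0.03,0.04,0,0,-0.0025],
  ],
)

```text
clock: 6.22
tcp_pos: [0.4449, 0.2395, -0.0222]
orientation: [-3.136, -0.165, -0.002]
contact_force: [0.4, -0.4, -0.3]
grip_width: 0.0856
```

Run:
```python
from h import *
rel([.499,.2493,-.023],.1057)
f=cam("scene"); g=cam("side"); w=cam("wrist")
def crop(f,x,y,w,h,s): return cv2.resize(cv2.cvtColor(np.asarray(f["pixels"]),cv2.COLOR_RGB2BGR)[y:y+h,x:x+w],None,fx=s,fy=s,interpolation=cv2.INTER_CUBIC)
a=crop(f,160,240,130,120,3); b=crop(g,230,240,130,120,3)
wi=cv2.resize(cv2.cvtColor(np.asarray(w["pixels"]),cv2.COLOR_RGB2BGR),(320,240)); e=np.zeros((240,780,3),np.uint8); e[:,:320]=wi
cv2.imwrite("pics/c5.png",np.vstack([e,np.hstack([a,b])]))
```

```text
rel [ 0.365 -0.027  0.006] [-0.0004 -0.0005 -0.0002] | tcp [ 0.4449  0.2395 -0.0222] yaw 0.1052 F [ 0.4 -0.4 -0.3] w 0.0856 t 6.2167
```

View pics/c5.png

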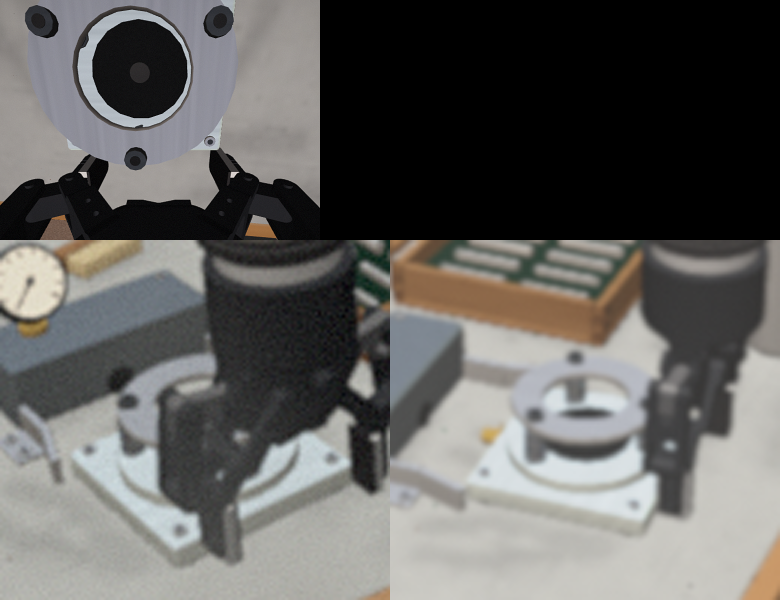

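The base is now square to the gripper (level plate edge at y≈150 in the wrist panel). The nozzle and plate are heading into the mouth, so I'll keep pushing.

Emit:
send_rows(
  deltas=[
    [1,0.03,0,0,0,0,0],
    [1,0.06,-0.01,0,0,0,0],
    [1,0.09,-0.01,0,0,0,0],
    [1,0.12,-0.02,0,0,0,0],
    [1,0.15,-0.02,0,0,0,0],
    [1,0.18,-0.03,0,0,0,0],
    [1,0.21,-0.03,0,0,0,0],
    [1,0.24,-0.03,0,0,0,0],
    [1,0.27,-0.03,0,0,0,0],
    [1,0.3,-0.03,0,0,0,0],
    [1,0.3,-0.03,0,0,0,0],
  ],
)

```text
clock: 7.28
tcp_pos: [0.4819, 0.2441, -0.0241]
orientation: [3.13, 0.166, -0.015]
contact_force: [-4.0, -2.3, -1.4]
grip_width: 0.0854
```

Emit:
send_rows(
  deltas=[
    [1,0.02,0,0,0,0,0],
    [1,0.04,0,0,0,0,0],
    [1,0.06,0,0,0,0,0],
    [1,0.06,0,0,0,0,0],
  ],
)

```text
clock: 7.62
tcp_pos: [0.4952, 0.2465, -0.0234]
orientation: [3.134, 0.163, -0.005]
contact_force: [-3.5, -3.1, -1.8]
grip_width: 0.0851
```

Emit:
send_rows(
  deltas=[
    [1,0.02,0,0,0,0,0],
    [1,0.04,0,0,0,0,0],
    [1,0.06,0,0,0,0,0],
    [1,0.06,0,0,0,0,0],
    [1,0.06,0,0,0,0,0],
  ],
)

```text
clock: 8.03
tcp_pos: [0.5026, 0.2473, -0.0234]
orientation: [3.133, 0.164, -0.009]
contact_force: [-8.6, -4.0, 2.1]
grip_width: 0.0856
```

Emit:
send_rows(
  deltas=[
    [1,0.02,0,0,0,0,0],
    [1,0.04,0,0,0,0,0],
    [1,0.04,0,0,0,0,0],
    [1,0.04,0,0,0,0,0],
  ],
)

```text
clock: 8.37
tcp_pos: [0.5024, 0.2471, -0.0238]
orientation: [3.129, 0.166, -0.022]
contact_force: [-23.4, -7.1, 15.0]
grip_width: 0.0853
```

Motion stopped and the force rose to 23 N, so the base looks seated. I'll back off, rise and check before moving on.

Emit:
send_rows(
  deltas=[
    [1,-0.08,0,0,0,0,0],
    [1,-0.2,0,0,0,0,0],
    [1,-0.2,0,-0.25,0,0,0],
    [1,-0.2,0,-0.5,0,0,0],
    [1,-0.2,0,-0.75,0,0,0],
    [1,-0.2,0,-1,0,0,0],
    [1,-0.2,0,-1,0,0,0],
  ],
)

```text
clock: 8.95
tcp_pos: [0.4854, 0.2506, 0.135]
orientation: [-3.132, -0.166, -0.017]
contact_force: [0.4, 0.7, -0.9]
grip_width: 0.0856
```

Emit:
send_rows(
  deltas=[
    [1,0,0,-0.25,0,0,0],
    [1,0,0,-0.5,0,0,0],
    [1,0,0,-0.75,0,0,0],
    [1,0,0,-0.75,0,0,0],
  ],
)

```text
clock: 9.28
tcp_pos: [0.4848, 0.2505, 0.2476]
orientation: [-3.132, -0.166, -0.018]
contact_force: [0.6, 1.8, -0.3]
grip_width: 0.0856
```

Run:
```python
from h import *
import pickle
rel([.1,-.1,.2],.1057)
fs={n:cam(n) for n in("scene","side","wrist")}; pickle.dump(fs,open("f1.pkl","wb"))
def crop(f,x,y,w,h,s): return cv2.resize(cv2.cvtColor(np.asarray(f["pixels"]),cv2.COLOR_RGB2BGR)[y:y+h,x:x+w],None,fx=s,fy=s,interpolation=cv2.INTER_CUBIC)
im=np.zeros((600,800,3),np.uint8)
im[:240,:400]=crop(fs["scene"],145,240,100,60,4); im[:240,400:]=crop(fs["side"],195,250,100,60,4)
im[240:,:640]=crop(fs["wrist"],0,0,640,360,1)
cv2.imwrite("pics/c6.png",im)
```

```text
rel [-2.802  2.054  0.276] [-0.0014 -0.0037  0.0001] | tcp [0.4848 0.2505 0.2476] yaw 0.106 F [ 0.6  1.8 -0.3] w 0.0856 t 9.2833
```

View pics/c6.png

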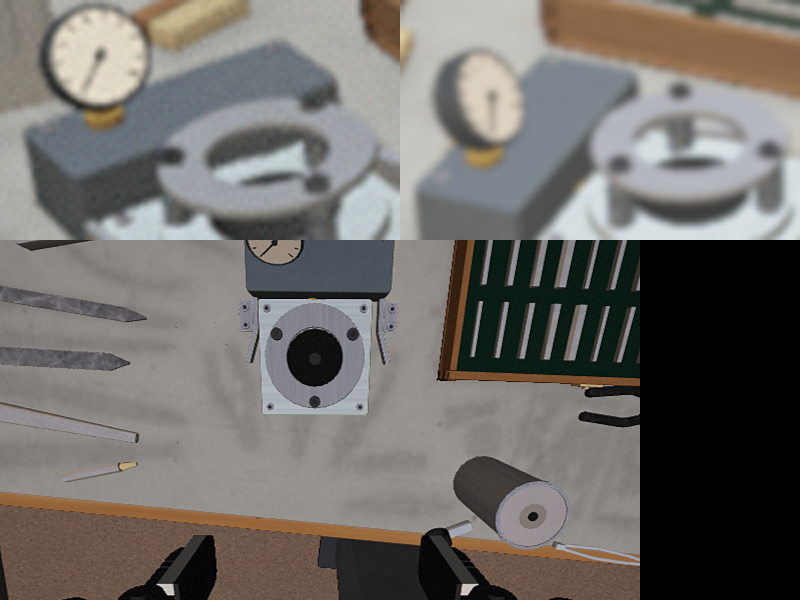

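In the wrist panel the plate sits squarely between the guides, with its rear edge at row 298 against the manifold's front face. A trace of brass shows at (312,297), so I'll measure the remaining gap.

Run:
```python
from h import *
import pickle
f=pickle.load(open("f1.pkl","rb"))["wrist"];im=np.asarray(f["pixels"])
for c in(290,311,313,330): print(c,[(y,*map(int,im[y,c])) for y in range(46,66)])
# rear plate edge (z=.018), manifold top front edge (.044), front plate edge, at col 315; sub-mm compare
for c,y in((290,59),(315,59),(345,59)): print("rear edge",onz(f,(c,y),.018).round(4))
for c,y in((262,52),(380,52.5)): print("man top edge",onz(f,(c,y),.044).round(4))
for c,y in((290,174),(345,173)): print("front edge",onz(f,(c,y),.018).round(4))
print("ring hole",onz(f,(315,117),.054).round(4))
print("expect rear edge rows if gap 0/3/5", proj(f,[[.6252-.994*q,.2627-.1055*q,.018] for q in(0,.003,.005)]).round(1).tolist(), proj(f,[[.6252,.2627,.044],[.6252,.2627,.0]]).round(1).tolist())
```

```text
290 [(46, 75, 80, 93), (47, 81, 87, 96), (48, 74, 80, 86), (49, 80, 87, 92), (50, 75, 81, 82), (51, 50, 56, 54), (52, 25, 24, 24), (53, 22, 22, 26), (54, 26, 27, 25), (55, 26, 24, 27), (56, 23, 21, 25), (57, 21, 20, 22), (58, 0, 0, 0), (59, 179, 189, 199), (60, 173, 180, 189), (61, 165, 169, 176), (62, 158, 164, 171), (63, 163, 169, 175), (64, 169, 176, 185), (65, 161, 169, 176)]
311 [(46, 78, 84, 95), (47, 78, 87, 97), (48, 72, 79, 86), (49, 77, 83, 89), (50, 81, 87, 90), (51, 57, 62, 62), (52, 27, 30, 28), (53, 25, 25, 24), (54, 26, 27, 27), (55, 23, 22, 24), (56, 18, 20, 26), (57, 38, 33, 23), (58, 156, 114, 29), (59, 161, 157, 143), (60, 163, 172, 180), (61, 164, 172, 181), (62, 167, 176, 182), (63, 131, 133, 136), (64, 130, 130, 139), (65, 129, 130, 141)]
313 [(46, 70, 80, 91), (47, 77, 83, 94), (48, 71, 80, 87), (49, 79, 85, 92), (50, 83, 92, 93), (51, 59, 63, 63), (52, 30, 31, 29), (53, 21, 21, 22), (54, 28, 25, 29), (55, 25, 25, 26), (56, 19, 21, 23), (57, 40, 33, 29), (58, 153, 113, 28), (59, 139, 136, 131), (60, 161, 170, 181), (61, 165, 174, 181), (62, 167, 176, 183), (63, 131, 130, 136), (64, 126, 125, 134), (65, 128, 128, 139)]
330 [(46, 73, 82, 95), (47, 79, 85, 97), (48, 76, 85, 91), (49, 76, 83, 88), (50, 78, 88, 90), (51, 63, 66, 67), (52, 32, 37, 35), (53, 24, 22, 23), (54, 24, 24, 25), (55, 24, 21, 27), (56, 21, 23, 26), (57, 22, 20, 21), (58, 4, 3, 2), (59, 170, 181, 187), (60, 170, 176, 184), (61, 166, 171, 179), (62, 164, 169, 177), (63, 166, 172, 179), (64, 178, 186, 192), (65, 153, 158, 163)]
rear edge [0.6252 0.2899 0.018 ]
rear edge [0.6278 0.265  0.018 ]
rear edge [0.631 0.235 0.018]
man top edge [0.6236 0.3139 0.044 ]
man top edge [0.6346 0.2047 0.044 ]
front edge [0.5114 0.2805 0.018 ]
front edge [0.5188 0.2207 0.018 ]
ring hole [0.5713 0.2589 0.054 ]
expect rear edge rows if gap 0/3/5 [[317.0, 62.1], [317.0, 65.4], [317.0, 67.6]] [[317.0, 56.4], [317.0, 65.6]]
```

Run:
```python
from h import *
import pickle
f=pickle.load(open("f1.pkl","rb"))["wrist"]
im=np.asarray(f["pixels"]);g=cv2.cvtColor(im,cv2.COLOR_RGB2GRAY)
# bolt heads & pad: dark blobs
m=((g<60)*255).astype(np.uint8); m[:60]=0; m[185:]=0; m[:,:262]=0; m[:,368:]=0
n,_,st,ce=cv2.connectedComponentsWithStats(m)
B=[]
for s,c in zip(st[1:],ce[1:]):
    if s[4]>60: print(s.tolist(),c.round(1)); 
    if 60<s[4]<300: B.append(onz(f,c,.0615))
print("bolts",np.mean(B,0).round(4))
C=[onz(f,p,.018) for p in((260,59),(371,59),(367,173),(262,174.5))];print("plate",np.mean(C,0).round(4),[c.round(4).tolist() for c in C])
print(r.get_obs()["joints"].round(3)); rel([.35,.05,.22],1.57)
```

```text
[271, 88, 12, 12, 110] [276.3  93.6]
[287, 88, 56, 59, 2508] [314.3 117.1]
[347, 88, 12, 13, 113] [352.4  93.8]
[310, 156, 10, 12, 90] [314.3 161.3]
bolts [0.5708 0.2595 0.0615]
plate [0.5712 0.2592 0.018 ] [[0.6221, 0.3199, 0.018], [0.6337, 0.2091, 0.018], [0.5213, 0.1968, 0.018], [0.5077, 0.311, 0.018]]
[ 0.201  0.393 -0.995  1.8    0.362  1.145 -2.378]
rel [-1.013  1.213  0.134] [ 4.000e-04 -2.000e-04 -4.662e-01] | tcp [0.4819 0.2469 0.2402] yaw 0.1054 F [ 0.4 -0.6 -1. ] w 0.0855 t 9.4333
```

Emit:
send_rows(
  deltas=[
    [1,-0.2,0.2,0,0,0,-0.04],
    [1,-0.4,0.4,0,0,0,-0.08],
    [1,-0.6,0.6,0,0,0,-0.12],
    [1,-0.75,0.75,0,0,0,-0.16],
    [1,-0.9,0.9,0,0,0,-0.2],
    [1,-0.9,0.9,0,0,0,-0.24],
    [1,-0.9,0.9,0,0,0,-0.28],
    [1,-0.9,0.9,0,0,0,-0.32],
    [1,-0.9,0.9,0,0,0,-0.36],
    [1,-0.9,0.9,0,0,0,-0.4],
    [1,-0.9,0.9,0,0,0,-0.44],
    [1,-0.9,0.9,0,0,0,-0.466],
    [1,-0.9,0.9,0,0,0,-0.466],
  ],
)

```text
clock: 10.52
tcp_pos: [0.3606, 0.0981, 0.2389]
orientation: [-2.219, -2.222, 0.002]
contact_force: [0.5, 0.3, 0.7]
grip_width: 0.0851
```

Run:
```python
from h import *
rel([.37,-.02,.22],1.57); print(r.get_obs()["joints"].round(3))
rel([.43,-.15,.22],1.57)
```

```text
rel [-0.787  0.062  0.126] [-0.0007 -0.      0.0007] | tcp [0.3606 0.0981 0.2389] yaw 1.5722 F [0.5 0.3 0.7] w 0.0851 t 10.5167
[ 0.835 -0.008 -1.208  2.126 -0.01   1.02  -0.367]
rel [-1.654  0.46   0.125] [-0.0007 -0.      0.0007] | tcp [0.3606 0.0981 0.2389] yaw 1.5722 F [0.5 0.3 0.7] w 0.0851 t 10.5167
```

Emit:
send_rows(
  deltas=[
    [1,-0.25,0.06,0,0,0,0],
    [1,-0.5,0.12,0,0,0,0],
    [1,-0.75,0.18,0,0,0,0],
    [1,-1,0.25,0,0,0,0],
    [1,-1,0.25,0,0,0,0],
  ],
)

```text
clock: 10.93
tcp_pos: [0.3983, -0.0586, 0.2385]
orientation: [-2.236, -2.204, 0.002]
contact_force: [0.9, -0.2, -0.1]
grip_width: 0.0855
```

Run:
```python
from h import *
rel([.43,-.15,.24],1.57); print(r.get_obs()["joints"].round(3))
f=cam("wrist"); save(f,"pics/w7.png"); print(proj(f,[[.4585,-.2,.09],[.4585,-.2,0],[.45,-.27,0]]).round(0).tolist())
```

```text
rel [-0.606  0.22  -0.011] [-0.0006 -0.0002 -0.0042] | tcp [ 0.3983 -0.0586  0.2385] yaw 1.5567 F [ 0.9 -0.2 -0.1] w 0.0855 t 10.9333
[ 1.     0.07  -1.018  2.08   0.069  1.028 -0.067]
[[378.0, 350.0], [366.0, 308.0], [358.0, 355.0]]
```

Emit:
send_rows(
  deltas=[
    [1,-0.2,0.1,0,0,0,-0.004],
    [1,-0.4,0.2,0,0,0,-0.004],
    [1,-0.5,0.3,0,0,0,-0.004],
    [1,-0.5,0.3,0,0,0,-0.004],
  ],
)

```text
clock: 11.32
tcp_pos: [0.4443, -0.1294, 0.2388]
orientation: [-2.216, -2.225, -0.002]
contact_force: [0.0, -0.2, 0.3]
grip_width: 0.0854
```

Run:
```python
from h import *
import pickle
f=cam("wrist"); rel([.4585,-.2,.24],1.57);print(proj(f,[[.4585,-.2,.09],[.4585,-.2,0]]).round(0).tolist()); pickle.dump(f,open("w8.pkl","wb"))
a=cv2.imread("pics/w7.png"); b=cv2.cvtColor(np.asarray(f["pixels"]),cv2.COLOR_RGB2BGR); save(f,"pics/w8.png")
cv2.imwrite("pics/c7.png",np.hstack([a[180:480,180:580],b[180:480,180:580]]))
```

```text
rel [-0.487  0.099 -0.009] [-0.0005 -0.0009  0.0023] | tcp [ 0.4432 -0.127   0.2388] yaw 1.5774 F [ 0.7 -0.  -0.5] w 0.0854 t 11.3667
[[331.0, 288.0], [328.0, 257.0]]
```

View pics/c7.png

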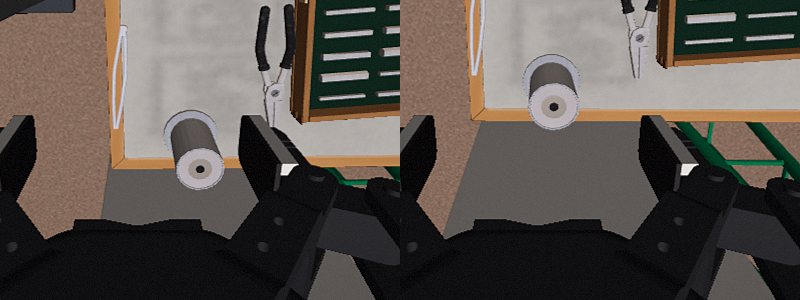

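In both wrist views the collared flask's funnel is clear, at full-image pixels (380,349) and (334,287). A grey wall rises right beyond the counter's edge, so I'll triangulate the flask and find how much room there is.

Run:
```python
from h import *
import pickle
f=pickle.load(open("w8.pkl","rb"))
im=cv2.cvtColor(np.asarray(f["pixels"]),cv2.COLOR_RGB2GRAY)
def cen(u):
    w=im[u[1]-8:u[1]+9,u[0]-8:u[0]+9]; ys,xs=np.nonzero(w<70); return (u[0]-8+xs.mean(),u[1]-8+ys.mean()),len(xs)
print(cen((334,287)))
print("flask top @.09",onz(f,cen((334,287))[0],.09).round(4), "rim via box", onz(f,(334,285),.09).round(4))
# collar: top outline leftmost/rightmost in full px
print("collar sides @.021",onz(f,(303,253),.021).round(4),onz(f,(360,253),.021).round(4))
print("edge",onz(f,(330,301),0).round(4),onz(f,(252,301),0).round(4))
# wall corner line pts: (252,305)->(222,415)
for z in(0,.05,.1,.15): print(z,onz(f,(252,303),z).round(3),onz(f,(240,350),z).round(3),onz(f,(222,415),z).round(3))
```

```text
((np.float64(333.5), np.float64(286.5)), 54)
flask top @.09 [ 0.4606 -0.1984  0.09  ] rim via box [ 0.4611 -0.1968  0.09  ]
collar sides @.021 [ 0.4285 -0.1882  0.021 ] [ 0.4941 -0.188   0.021 ]
edge [ 0.4613 -0.2598  0.    ] [ 0.3623 -0.2601  0.    ]
0 [ 0.362 -0.263  0.   ] [ 0.343 -0.332  0.   ] [ 0.311 -0.438  0.   ]
0.05 [ 0.372 -0.237  0.05 ] [ 0.356 -0.297  0.05 ] [ 0.328 -0.39   0.05 ]
0.1 [ 0.383 -0.211  0.1  ] [ 0.368 -0.263  0.1  ] [ 0.344 -0.342  0.1  ]
0.15 [ 0.393 -0.185  0.15 ] [ 0.381 -0.228  0.15 ] [ 0.361 -0.294  0.15 ]
```

Emit:
send_rows(
  deltas=[
    [1,-0.15,0.04,0,0,0,0],
    [1,-0.3,0.08,0,0,0,0],
    [1,-0.45,0.12,0,0,0,0],
    [1,-0.45,0.12,0.2,0,0,0],
    [1,-0.45,0.12,0.4,0,0,0],
    [1,-0.45,0.12,0.6,0,0,0],
    [1,-0.45,0.12,0.6,0,0,0],
  ],
)

```text
clock: 11.95
tcp_pos: [0.457, -0.1914, 0.145]
orientation: [-2.203, -2.226, 0.005]
contact_force: [-2.0, 0.3, -0.4]
grip_width: 0.0856
```

Run:
```python
from h import *
import pickle
f=cam("wrist"); rel([.461,-.195,.02],1.57);print(proj(f,[[.461,-.198,.09]]).round(0).tolist()); print(r.get_obs()["joints"].round(3)); save(f,"pics/w9.png")
im=np.asarray(f["pixels"]);g=cv2.cvtColor(im,cv2.COLOR_RGB2GRAY)
c=cv2.HoughCircles(cv2.medianBlur(g,3),cv2.HOUGH_GRADIENT,1.5,30,param1=120,param2=30,minRadius=4,maxRadius=80);print(None if c is None else c[0][:6].round(1).tolist())
```

```text
rel [-0.025  0.02   0.851] [-0.0019 -0.0011  0.0037] | tcp [ 0.4588 -0.1917  0.1477] yaw 1.5815 F [0.3 0.8 0.4] w 0.0852 t 12.0
[[324.0, 260.0]]
[ 0.976  0.396 -0.854  1.993  0.371  0.922 -0.06 ]
[[504.79998779296875, 132.8000030517578, 77.5], [489.79998779296875, 101.19999694824219, 72.5999984741211], [546.7999877929688, 137.1999969482422, 70.9000015258789], [570.7999877929688, 113.19999694824219, 79.0999984741211], [519.7999877929688, 273.79998779296875, 75.9000015258789], [323.20001220703125, 236.1999969482422, 31.600000381469727]]
```

Run:
```python
from h import *
f=cam("wrist"); im=np.asarray(f["pixels"]);g=cv2.cvtColor(im,cv2.COLOR_RGB2GRAY)
K,R,t=P(f);print(K[0,0],(-R.T@t).round(3))
n,_,st,ce=cv2.connectedComponentsWithStats(((g<70)*255).astype(np.uint8))
for s,c in zip(st[1:],ce[1:]):
    if 20<s[4]<3000 and 230<c[0]<420: print(s.tolist(),c.round(1),onz(f,c,.09).round(4))
b=cv2.cvtColor(((g>140)*255).astype(np.uint8),cv2.COLOR_GRAY2BGR)
print(onz(f,(323.2,236.2),.09),onz(f,(323.2,236.2),.021))
rel([.461,-.195,.02],1.57)
```

```text
344.90145902076495 [ 0.459 -0.12   0.306]
[288, 208, 23, 31, 197] [297.7 222.7] [ 0.4459 -0.1742  0.09  ]
[337, 210, 16, 30, 98] [345.2 225.5] [ 0.4766 -0.1756  0.09  ]
[314, 253, 13, 12, 126] [320.  258.6] [ 0.4606 -0.1985  0.09  ]
[ 0.4625015  -0.18302987  0.09      ] [ 0.46357922 -0.20317682  0.021     ]
rel [-0.02   0.004  0.865] [-0.0007 -0.0006  0.0036] | tcp [ 0.4607 -0.1922  0.1498] yaw 1.5813 F [0.1 0.4 0.1] w 0.0851 t 12.05
```

The funnel again comes out at (0.4606, -0.1985), so I'll descend and grip.

Emit:
send_rows(
  deltas=[
    [1,-0.02,0,0.2,0,0,0.003],
    [1,-0.02,0,0.4,0,0,0.003],
    [1,-0.02,0,0.55,0,0,0.003],
    [1,-0.02,0,0.7,0,0,0.003],
    [1,-0.02,0,0.8,0,0,0.003],
    [1,-0.02,0,0.86,0,0,0.003],
    [1,-0.02,0,0.86,0,0,0.003],
    [1,-0.02,0,0.86,0,0,0.003],
  ],
)

```text
clock: 12.72
tcp_pos: [0.4627, -0.197, 0.0225]
orientation: [2.222, 2.219, 0.001]
contact_force: [-0.0, -0.0, 0.9]
grip_width: 0.0855
```

Emit:
send_rows(
  deltas=[
    [0.5,0,0,0,0,0,0],
    [0.4,0,0,0,0,0,0],
    [0.4,0,0,0,0,0,0],
    [0.4,0,0,0,0,0,0],
    [0.4,0,0,0,0,0,0],
    [0.4,0,0,0,0,0,0],
    [0.4,0,0,0,0,0,0],
    [0.4,0,0,0,0,0,0],
  ],
  squeeze=60,
)

```text
clock: 13.38
tcp_pos: [0.462, -0.1974, 0.0223]
orientation: [2.222, 2.218, -0.001]
contact_force: [-3.2, 0.2, 8.7]
grip_width: 0.0486
```

Emit:
send_rows(
  deltas=[
    [0.3,0,0,0,0,0,0],
    [0.3,0,0,0,0,0,0],
    [0.3,0,0,-0.1,0,0,0],
    [0.3,0,0,-0.2,0,0,0],
    [0.3,0,0,-0.2,0,0,0],
    [0.3,0,0,-0.2,0,0,0],
  ],
  squeeze=60,
)

```text
clock: 13.88
tcp_pos: [0.4619, -0.1974, 0.0515]
orientation: [2.223, 2.218, 0.001]
contact_force: [-0.3, 0.2, -2.0]
grip_width: 0.0489
```

Run:
```python
from h import *
import pickle
f=cam("wrist"); g=cam("side");h=cam("scene"); pickle.dump((f,g,h),open("f3.pkl","wb"))
rel([.461,-.195,.16],1.57); save(f,"pics/w10.png")
im=cv2.cvtColor(np.asarray(f["pixels"]),cv2.COLOR_RGB2GRAY)
n,_,st,ce=cv2.connectedComponentsWithStats(((im<70)*255).astype(np.uint8))
for s,c in zip(st[1:],ce[1:]):
    if 60<s[4]<3000 and 230<c[0]<420: print(s.tolist(),c.round(1),onz(f,c,.12).round(4))
```

```text
rel [ 0.014  0.    -0.731] [-0.0004 -0.0001 -0.0003] | tcp [ 0.4608 -0.197   0.0503] yaw 1.5691 F [ 0.  -0.6 -2.7] w 0.049 t 14.0333
[270, 222, 92, 19, 116] [315.4 227.6] [ 0.4616 -0.1492  0.12  ]
[304, 367, 28, 25, 563] [317.5 379. ] [ 0.4621 -0.1976  0.12  ]
```

Emit:
send_rows(
  deltas=[
    [0.3,0,0,-0.2,0,0,0],
    [0.3,0,0,-0.4,0,0,0],
    [0.3,0,0,-0.6,0,0,0],
    [0.3,0.05,0,-0.8,0,0,0],
    [0.3,0.2,0.04,-0.8,0,0,0],
    [0.3,0.4,0.08,-0.8,0,0,0],
    [0.3,0.6,0.12,-0.8,0,0,0],
    [0.3,0.8,0.16,-0.8,0,0,0],
    [0.3,1,0.2,-0.8,0,0,0],
    [0.3,1,0.2,-0.8,0,0,0],
  ],
)

```text
clock: 14.87
tcp_pos: [0.4924, -0.0398, 0.1712]
orientation: [-2.212, -2.228, -0.006]
contact_force: [0.1, 1.1, -2.8]
grip_width: 0.0486
```

Emit:
send_rows(
  deltas=[
    [0.3,0.2,0.05,0,0,0,0],
    [0.3,0.4,0.1,0,0,0,0],
    [0.3,0.6,0.15,0,0,0,0],
    [0.3,0.8,0.2,0,0,0,0],
    [0.3,1,0.25,0,0,0,0],
    [0.3,1,0.25,0,0,0,0],
  ],
)

```text
clock: 15.37
tcp_pos: [0.5296, 0.1106, 0.1712]
orientation: [-2.212, -2.227, -0.007]
contact_force: [-0.1, 0.9, -1.8]
grip_width: 0.0487
```

Run:
```python
from h import *
rel([.571,.2593,.17],1.5708); print(r.get_obs()["joints"].round(3))
```

```text
rel [0.99  0.282 0.014] [ 0.0003 -0.0018  0.0022] | tcp [0.5296 0.1106 0.1712] yaw 1.5776 F [-0.1  0.9 -1.8] w 0.0487 t 15.3667
[ 0.4    0.454 -0.912  1.879  0.416  1.01  -0.683]
```

Emit:
send_rows(
  deltas=[
    [0.3,0.2,0.06,0,0,0,0],
    [0.3,0.4,0.12,0,0,-0.0018,0.002],
    [0.3,0.6,0.17,0,0,-0.0018,0.002],
    [0.3,0.8,0.23,0,0,-0.0018,0.002],
    [0.3,0.99,0.28,0,0,-0.0018,0.002],
    [0.3,0.99,0.28,0,0,-0.0018,0.002],
    [0.3,0.99,0.28,0,0,-0.0018,0.002],
  ],
)

```text
clock: 15.95
tcp_pos: [0.5708, 0.2532, 0.17]
orientation: [2.224, 2.215, -0.008]
contact_force: [-0.1, -0.6, -3.0]
grip_width: 0.0486
```

Run:
```python
from h import *
import pickle
f=cam("wrist"); save(f,"pics/w11.png"); pickle.dump(f,open("w11.pkl","wb"))
rel([.571,.2593,.12],1.5708)
print(proj(f,[[.571,.2593,.0615],[.571,.2593,.029]]).round(0).tolist())
g=cv2.cvtColor(np.asarray(f["pixels"]),cv2.COLOR_RGB2GRAY)
n,_,st,ce=cv2.connectedComponentsWithStats(((g<60)*255).astype(np.uint8))
for s,c in zip(st[1:],ce[1:]):
    if 40<s[4]<6000: print(s.tolist(),c.round(1),onz(f,c,.0615).round(4))
```

```text
rel [ 0.057 -0.     0.332] [-0.0006  0.0021 -0.0021] | tcp [0.5711 0.2511 0.1698] yaw 1.5644 F [ 0.2 -0.4 -2.8] w 0.0488 t 16.0
[[317.0, 220.0], [317.0, 211.0]]
[499, 0, 43, 10, 300] [518.5   3.6] [0.7062 0.4078 0.0615]
[376, 127, 15, 154, 956] [383.5 199.1] [0.6227 0.276  0.0615]
[411, 133, 65, 70, 1281] [455.8 164.6] [0.6761 0.3022 0.0615]
[422, 153, 15, 21, 56] [430.6 165.6] [0.6571 0.3015 0.0615]
[332, 166, 14, 14, 153] [338.5 172.3] [0.5874 0.2968 0.0615]
[276, 186, 74, 51, 2108] [317.1 207.7] [0.5709 0.2694 0.0615]
[261, 218, 13, 14, 139] [267.1 224.2] [0.5309 0.2562 0.0615]
[454, 219, 15, 7, 64] [460.6 222.3] [0.685  0.2571 0.0615]
[547, 220, 38, 164, 1132] [567.3 310.2] [0.7857 0.1785 0.0615]
[304, 367, 28, 25, 553] [317.7 379. ] [0.5706 0.1087 0.0615]
[629, 374, 11, 24, 157] [634.5 384.6] [0.8635 0.1014 0.0615]
```

Emit:
send_rows(
  deltas=[
    [0.3,0,0,0.1,0,0,0],
    [0.3,0,0,0.2,0,0,0],
    [0.3,0,0,0.3,0,0,0],
    [0.3,0,0,0.3,0,0,0],
    [0.3,0,0,0.3,0,0,0],
    [0.3,0,0,0.3,0,0,0],
  ],
)

```text
clock: 16.5
tcp_pos: [0.5718, 0.2508, 0.126]
orientation: [2.228, 2.21, -0.006]
contact_force: [0.6, 0.1, -2.2]
grip_width: 0.049
```

Run:
```python
from h import *
rel([.571,.2593,.12],1.5708)
f=cam("wrist")
g=cv2.cvtColor(np.asarray(f["pixels"]),cv2.COLOR_RGB2GRAY)
n,_,st,ce=cv2.connectedComponentsWithStats(((g<60)*255).astype(np.uint8))
for s,c in zip(st[1:],ce[1:]):
    if 40<s[4]<3000 and 220<c[0]<400: print(s.tolist(),c.round(1),onz(f,c,.0615).round(4), onz(f,c,.19).round(4))
rel([.571,.2593,.12],1.5708)
```

```text
rel [ 0.057 -0.006  0.04 ] [-0.0001  0.0018 -0.0026] | tcp [0.5718 0.2508 0.126 ] yaw 1.5627 F [ 0.6  0.1 -2.2] w 0.049 t 16.5
[333, 168, 16, 17, 221] [340.5 176.1] [0.5873 0.2969 0.0615] [0.5788 0.3126 0.19  ]
[273, 192, 81, 47, 2062] [315.1 211.8] [0.5708 0.2738 0.0615] [0.5718 0.3028 0.19  ]
[249, 230, 16, 16, 201] [256.4 237.7] [0.5311 0.2563 0.0615] [0.5551 0.2955 0.19  ]
[294, 307, 34, 5, 42] [309.1 309. ] [0.5657 0.2023 0.0615] [0.5697 0.2727 0.19  ]
[304, 367, 28, 25, 555] [317.7 379. ] [0.5714 0.1422 0.0615] [0.5721 0.2474 0.19  ]
rel [ 0.054 -0.008  0.043] [ 0.0002  0.0016 -0.0025] | tcp [0.5721 0.2512 0.1265] yaw 1.5629 F [-0.4  0.4 -3.6] w 0.0488 t 16.55
```

Emit:
send_rows(
  deltas=[
    [0.3,0.03,0,0,0,0.0017,-0.0025],
    [0.3,0.055,-0.007,0,0,0.0017,-0.0025],
    [0.3,0.055,-0.007,0.1,0,0.0017,-0.0025],
    [0.3,0.055,-0.007,0.2,0,0.0017,-0.0025],
    [0.3,0.055,-0.007,0.25,0,0.0017,-0.0025],
    [0.3,0.055,-0.007,0.25,0,0.0017,-0.0025],
    [0.3,0.055,-0.007,0.25,0,0.0017,-0.0025],
  ],
)

```text
clock: 17.13
tcp_pos: [0.5701, 0.2586, 0.0872]
orientation: [-2.221, -2.221, 0.004]
contact_force: [0.5, -0.1, -1.2]
grip_width: 0.0491
```

Run:
```python
from h import *
rel([.571,.2593,.0505],1.5708)
```

```text
rel [0.005 0.007 0.245] [-0.0007  0.0004  0.    ] | tcp [0.5701 0.2586 0.0872] yaw 1.5709 F [ 0.5 -0.1 -1.2] w 0.0491 t 17.1333
```

Emit:
send_rows(
  deltas=[
    [0.3,0.005,0.006,0.02,0,0,0],
    [0.3,0.005,0.006,0.04,0,0,0],
    [0.3,0.005,0.006,0.06,0,0,0],
    [0.3,0.005,0.006,0.08,0,0,0],
    [0.3,0.005,0.006,0.1,0,0,0],
    [0.3,0.005,0.006,0.12,0,0,0],
    [0.3,0.005,0.006,0.14,0,0,0],
    [0.3,0.005,0.006,0.14,0,0,0],
    [0.3,0.005,0.006,0.14,0,0,0],
  ],
)

```text
clock: 17.88
tcp_pos: [0.5715, 0.2598, 0.0673]
orientation: [2.221, 2.222, -0.001]
contact_force: [1.0, -0.1, -2.1]
grip_width: 0.0489
```

Run:
```python
from h import *
rel([.571,.2593,.0505],1.5708)
```

```text
rel [-0.003 -0.003  0.112] [-0.0001  0.0001  0.0001] | tcp [0.5715 0.2598 0.0673] yaw 1.571 F [ 1.  -0.1 -2.1] w 0.0489 t 17.8833
```

The foot is through the ring with no contact force, so I'll press down next.

Emit:
send_rows(
  deltas=[
    [0.3,0,0,0.015,0,0,0],
    [0.3,0,0,0.03,0,0,0],
    [0.3,0,0,0.045,0,0,0],
    [0.3,0,0,0.06,0,0,0],
    [0.3,0,0,0.075,0,0,0],
    [0.3,0,0,0.09,0,0,0],
    [0.3,0,0,0.09,0,0,0],
    [0.3,0,0,0.09,0,0,0],
  ],
)

```text
clock: 18.55
tcp_pos: [0.5719, 0.2601, 0.0551]
orientation: [2.221, 2.221, 0.001]
contact_force: [-3.8, -2.7, 9.3]
grip_width: 0.0488
```

Run:
```python
from h import *
rel([.571,.2593,.0505],1.5708)
```

```text
rel [-0.005 -0.006  0.031] [0.0003 0.0002 0.    ] | tcp [0.5719 0.2601 0.0551] yaw 1.5709 F [-3.8 -2.7  9.3] w 0.0488 t 18.55
```

Emit:
send_rows(
  deltas=[
    [0.3,-0.005,-0.006,0.01,0,0,0],
    [0.3,-0.005,-0.006,0.02,0,0,0],
    [0.3,-0.005,-0.006,0.03,0,0,0],
    [0.3,-0.005,-0.006,0.04,0,0,0],
    [0.3,-0.005,-0.006,0.045,0,0,0],
    [0.3,-0.005,-0.006,0.045,0,0,0],
    [0.3,-0.005,-0.006,0.045,0,0,0],
  ],
)

```text
clock: 19.13
tcp_pos: [0.5719, 0.2602, 0.0512]
orientation: [2.219, 2.22, 0.004]
contact_force: [-7.1, -5.1, 26.6]
grip_width: 0.0486
```

Run:
```python
from h import *
rel([.571,.2593,.0505],1.5708)
```

```text
rel [-0.006 -0.006  0.005] [0.0012 0.0001 0.    ] | tcp [0.5719 0.2602 0.0512] yaw 1.5709 F [-7.1 -5.1 26.6] w 0.0486 t 19.1333
```

Emit:
send_rows(
  deltas=[
    [0.3,-0.006,-0.006,0,0,0,0],
    [0.3,-0.006,-0.006,0,0,0,0],
    [0.3,-0.006,-0.006,0,0,0,0],
    [0.3,-0.006,-0.006,0,0,0,0],
    [0.3,-0.006,-0.006,0,0,0,0],
    [0.3,-0.006,-0.006,0,0,0,0],
    [0.3,-0.006,-0.006,0,0,0,0],
    [0.3,-0.006,-0.006,0,0,0,0],
  ],
)

```text
clock: 19.8
tcp_pos: [0.5718, 0.2601, 0.0512]
orientation: [2.219, 2.22, 0.008]
contact_force: [-4.2, -2.5, 22.9]
grip_width: 0.0491
```

Run:
```python
from h import *
rel([.571,.2593,.0505],1.5708)
fs={n:cam(n) for n in("scene","side","wrist")}
def crop(f,x,y,w,h,s): return cv2.resize(cv2.cvtColor(np.asarray(f["pixels"]),cv2.COLOR_RGB2BGR)[y:y+h,x:x+w],None,fx=s,fy=s,interpolation=cv2.INTER_CUBIC)
im=np.zeros((600,800,3),np.uint8)
im[:300,:400]=crop(fs["scene"],150,235,100,75,4); im[:300,400:]=crop(fs["side"],215,235,100,75,4)
im[300:,:400]=crop(fs["wrist"],120,0,400,300,1); im[300:,400:]=crop(fs["wrist"],220,250,200,150,2)
cv2.imwrite("pics/c8.png",im)
f=fs["wrist"];g=cv2.cvtColor(np.asarray(f["pixels"]),cv2.COLOR_RGB2GRAY)
n,_,st,ce=cv2.connectedComponentsWithStats(((g<60)*255).astype(np.uint8))
for s,c in zip(st[1:],ce[1:]):
    if 100<s[4]<3000 and 200<c[0]<420: print(s.tolist(),c.round(1),"bolt@.0615",onz(f,c,.0615).round(4),"funnel@.119",onz(f,c,.119).round(4))
```

```text
rel [-0.005 -0.006  0.005] [ 0.0017 -0.0006  0.0001] | tcp [0.5718 0.2601 0.0512] yaw 1.571 F [-4.2 -2.5 22.9] w 0.0491 t 19.8
[335, 205, 30, 26, 505] [351.3 217.4] bolt@.0615 [0.587  0.2972 0.0615] funnel@.119 [0.5808 0.3107 0.119 ]
[304, 367, 28, 25, 554] [317.4 379.1] bolt@.0615 [0.5721 0.2128 0.0615] funnel@.119 [0.5717 0.2592 0.119 ]
```

View pics/c8.png

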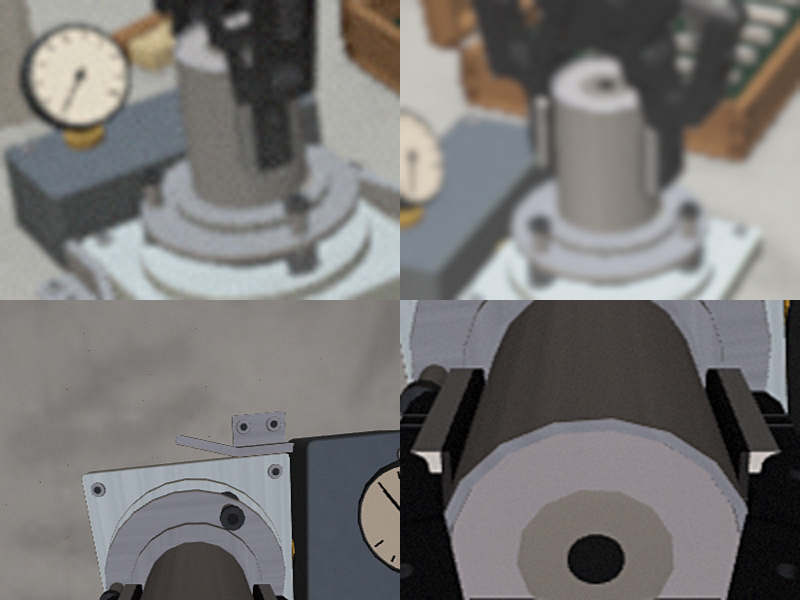

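The last view shows the ring pushed down with the bolt heads standing proud and the collar flat on it. The base hasn't moved: its bolt is still at (0.587, 0.297). I'm handing in.

Run:
```python
from h import *
rel([.571,.2593,.0505],1.5708); print(r.hand_in())
```

```text
rel [-0.005 -0.006  0.005] [ 0.0017 -0.0006  0.0001] | tcp [0.5718 0.2601 0.0512] yaw 1.5711 F [-5.5 -3.3 22.9] w 0.0489 t 19.95
the job is handed in; nothing more can be done
None
```

I pushed the base home with both open fingers, then stood the collared flask in the spring ring and pressed it onto the pad. I handed in at 19.95 s with the flask still gripped and pressed; no verdict came back.

**Last checks that looked right**
- **Base:** after the push the gap to the manifold was about 1–2 mm and the plate was square between the guides. Its bolt head read the same place (within 0.5 mm) after the pressing.
- **Flask:** the funnel is within about 1 mm of the pad centre and the tool tilt is about 0.3°. The foot height worked out from the grasp is about 29 mm, level with the pad. The tool reads 23 N upward, more than the ring's spring alone would give, so the foot should be on the pad. The gripper is set to 60 N.
- **Bigger flask:** it was never approached, but I did not measure it again at the end.

**Disagreements and limits**
- **Fingertips:** the open fingertips were about 30 mm farther back from the TCP than the text says, so I set heights from the images and from contact force.
- **Cameras:** the scene and side cameras read about 4 mm short in x compared with the wrist camera, so I used the wrist camera for positions.
- **Base gap:** a sliver of brass nozzle still shows, so the base is not perfectly flush with the manifold.
- **Side force:** about 6 N of sideways force stayed on the flask from the ring.
- **Ring travel:** I inferred it from flask height and force and did not measure it directly.

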